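# Put the chromatography bench kit back in its matching holders

### The job

Put the bench kit away: set the wide amber jar, the slim vial, the square white bottle and the oblong dark grey case each into the low-rimmed holder whose recess matches it in shape and size. Each must end right side up, flat on the holder's floor inside the rim, with the square bottle and the case lined up with the sides of their recesses; lower them in gently rather than dropping them, and never tip one over. Leave the computer mouse and the wrench where they are.

Things in the scene. Friction and masses are not known exactly. Their poses are not given: they have to be found in the camera images.
- jar: Wide amber glass jar with a black screw cap, standing. Straight round body 56 mm diameter up to 56 mm, cap 49 mm diameter, 78 mm high in all, about 220 g. Origin: centre of its underside; z up.
- vial: Slim amber glass sample vial with a white screw cap, standing. Round body 28 mm diameter up to 58 mm, cap 25 mm diameter, 72 mm high in all, about 50 g. Origin: centre of its underside; z up.
- bottle: White plastic bottle of square section with a round black cap, standing. Body 50 x 50 mm up to 60 mm, then a short shoulder and a cap 36 mm in diameter, 86 mm high in all, about 160 g. Origin: centre of its underside; x and y at right angles to its flat sides; z up.
- case: Dark grey plastic oblong case (for a syringe), lying closed and flat, with a thin black seam round its sides and two small steel clips on top. 100 mm long (its x), 40 mm wide (its y), 32 mm high, about 120 g. Origin: centre of its underside; z up.
- jar_holder: Large round low-rimmed aluminium holder, recess 72 mm in diameter, 80 mm outside: the jar's. Fixed to the bench. Floor 4 mm thick (black rubber on top), rim 4 mm thick, rim top 10 mm above the bench. Origin: centre of its underside; z up.
- vial_holder: Small round low-rimmed aluminium holder, recess 44 mm in diameter, 52 mm outside: the vial's. Fixed to the bench. Floor 4 mm thick (black rubber on top), rim 4 mm thick, rim top 10 mm above the bench. Origin: centre of its underside; z up.
- bottle_holder: Square low-rimmed aluminium holder, recess 66 x 66 mm, 74 x 74 mm outside: the square bottle's. Fixed to the bench. Floor 4 mm thick (black rubber on top), rim 4 mm thick, rim top 10 mm above the bench. Origin: centre of its underside; z up, x and y at right angles to its sides.
- case_holder: Oblong low-rimmed aluminium holder, recess 116 mm (its x) by 56 mm (its y), 124 x 64 mm outside: the case's. Fixed to the bench. Floor 4 mm thick (black rubber on top), rim 4 mm thick, rim top 10 mm above the bench. Origin: centre of its underside; z up.
- mouse: Bystander: loose black computer mouse lying on the bench to the left of the work, 100 x 56 x 31 mm. Origin: centre of its underside; x along its length.
- wrench: Bystander: loose steel wrench lying flat on the bench to the right of the work, 150 mm long (its x).
There are look-alikes about, which are no part of the job. Leave any blue look-alike of the vial alone.

How it is judged:
By the outcome, as a careful person would: the job done as asked, in the order asked, and still so for the second after the job is handed in, with the robot touching nothing.
It also fails if it takes over 109 s, if anything falls off the work surface, if the arm or the gripper's body presses on something with over 40 N, if the wrist force passes 120 N, or if a joint passes its speed limit or range.

### The arm

A 6-joint arm with a two-finger parallel gripper is mounted at the origin on the work surface. World frame = base frame: x ahead of the robot, y to its left, z up, the work surface at z = 0. Lengths are in m, angles in rad, forces in N, time in s.
With the tool pointing down it reaches from about 0.35 to 0.875 m from the base axis. Payload 4.2 kg.
Tool frame: the origin (TCP) lies on the centre line of the jaws, within the pads' length; the fingertips stand 25 mm ahead of it and the grasp point (between the pads) lies 6 mm ahead of it; z points along the fingers, x is the direction in which the jaws open and shut, and the axes are right-handed (so a half turn about z gives the same grasp; the last joint's range is limited). The gripper opens to 87 mm and grips with 3 to 60 N. Pads are 19 mm wide; open, the fingers measure 117 mm over their backs; the gripper's body (75 mm by 190 mm) begins 51 mm behind the grasp point.
Start: joints at [1.421, 0.385, 0.008, 0, -1.194, -0.259], TCP at [0.248, 0.573, 0.248] pointing down, gripper open.
Joint ranges: [-3.14, 3.14], [-1.21, 2.06], [-1.07, 1.41], [-3.16, 2.05], [-2.99, -0.16], [-3.1, 3.1]. Speed limits (rad/s): [2.79, 2.79, 3.14, 3.14, 3.14, 3.14].

### API

Orientations are given as [roll, pitch, yaw] about the fixed x, y, z axes, in that order (R = Rz(yaw) Ry(pitch) Rx(roll)).
In Python, from workcell import arm, camera, job, finder gives the robot as it stands. The module is installed in compiled form; this text tells all that it offers.
- The arm moves only by the tool send_rows, never from a script. Its argument "moves" is a list of rows, each a list of 5 numbers: the closure in counts, from 0 (fully open) to 255 (shut), then the shift along the world's x, y, z in cm, then the turn about the world's z in degrees. A call has 1 to 8 rows; each row shifts and turns the commanded pose from where the row before left it; what a row does not reach is not made up. A row lasts 1/12 s, in which the tool goes at most 41.7 mm and 7.16 degrees, less where a joint would pass 70% of its speed; a pose out of reach is approached as far as the arm can. A call with a gripper value outside its range is refused whole. The fingers move at their own pace and stop on an object; the grip force is fixed at half the most. Time passes only in rows, so rows that do not move let the fingers close. It gives the time, the measured TCP pose, the force and the opening at its end, in the units of the state.
- arm.sense(): the state, without advancing time (a new reading comes with each control period).
- camera(name): name is "scene" or "top"; returns a dict with "pixels" (480x640x3 uint8, red, green, blue), "z_map" (480x640 float32, m along the optical axis (not along the pixel's ray), 0 where there is no reading), "intrinsics" (3x3 intrinsics, pixels), "camera_from_world" (4x4, takes a point from world to camera coordinates). Camera axes: x right, y down, z forward; pixel columns grow to the right and rows downward; lengths in m; the calibration is good to about 2 mm. A picture is of the moment at which its call begins.
- job.job_done(): hands the job in, once; it reports no verdict.
Trained networks look in the newest picture that a camera, given by its name, has taken for a name from the list of things; names that differ only in an ending like _2 or _b are one class to them, and where a whole thing is asked for, a point or a joint stands for the part that bears it (a point fixed in the world has none). Each returns a list of dicts, best first, with "p" (0 to 1); they miss things now and then, are a little off and sometimes report something else, mostly with a low value. They report only what shows in the picture. A call takes as long as a camera call. They do not tell look-alikes from the thing itself.
- finder.regions_of(query, camera): "pixels" (480x640 bool, what is visible of it) and "at" ([column, row] in pixels, amid what is visible of it).
- finder.landmark_of(query, camera): "at" ([column, row] in pixels: a listed point, or the origin of a listed thing).
The state is a dict: "time": time; "joint_pos": joint angles; "joint_vel": joint speeds; "joint_efforts": joint torques, N m; "ee_pos": TCP position; "orientation": TCP orientation; "contact_force": force on the tool from outside, world axes, zero at the start; "ft_torque": the same for the moment, N m; "width": finger opening in m.
Only numpy, scipy, OpenCV 4.12 (cv2) and the standard library are available. Lean on these libraries where they do the work, as an engineer would, in place of code of your own. Each camera call takes 0.05 s, during which the arm holds its last target.

## Working session

There is one attempt and no reset: what is moved stays moved. The work goes in short steps, Python scripts to look and compute and a tool call to move; the robot and the scene stay as the last step left them, time stands still between calls to the robot, and variables do not carry over. Pictures are saved under pics/ and viewed, and the job is handed in when it is done.

Besides the shell and the picture viewer there is one more tool, called after "Call:" in YAML: its name, and indented under it one key for each argument. send_rows: Moves the arm, as the interface text tells. Its arguments: {"type":"object","properties":{"moves":{"type":"array","items":{"type":"array","items":{"type":"number"}}}},"required":["moves"]}

```bash
mkdir -p pics; cat > h.py <<'E'
import numpy as np, cv2
from workcell import arm, camera, job, finder
def save(c,name): cv2.imwrite('pics/'+name,c['pixels'][:,:,::-1])
def world(c):
    z=c['z_map'];K=c['intrinsics'];v,u=np.mgrid[:480,:640]
    P=np.stack([(u-K[0,2])/K[0,0]*z,(v-K[1,2])/K[1,1]*z,z],-1)
    T=np.linalg.inv(c['camera_from_world'])
    W=P@T[:3,:3].T+T[:3,3]; W[z==0]=np.nan
    return W
E
python3 - <<'E'
from h import *
print(arm.sense())
for n in ['scene','top']:
    c=camera(n);save(c,n+'0.png');print(n,np.round(np.linalg.inv(c['camera_from_world']),3),c['intrinsics'])
E
```

```text
{'time': 0.0, 'joint_pos': array([ 1.42059917e+00,  3.85521203e-01,  6.62398002e-03, -4.83039687e-04,
       -1.19400880e+00, -2.58616957e-01]), 'joint_vel': array([-0.00205024,  0.00027162, -0.0012512 ,  0.00091147, -0.00202432,
        0.00059389]), 'joint_efforts': array([ 3.98563207e-04, -3.90664458e+01,  1.87403959e+01,  4.22010541e+00,
        1.09226667e-02, -1.91095428e-04]), 'ee_pos': array([0.24820742, 0.57299791, 0.24648254]), 'orientation': array([-3.14148696e+00, -2.15434489e-03, -1.97978876e+00]), 'contact_force': array([-0.91660195, -1.12112596,  0.99890664]), 'ft_torque': array([0.01476593, 0.03153371, 0.04290104]), 'width': 0.08708735479703915}
scene [[-0.604  0.629 -0.489  0.987]
 [ 0.797  0.474 -0.375  0.327]
 [-0.004 -0.616 -0.788  0.763]
 [ 0.     0.     0.     1.   ]] [[447.14992247   0.         323.24179833]
 [  0.         447.14992247 234.99624401]
 [  0.           0.           1.        ]]
top [[ 5.000e-03 -9.910e-01  1.310e-01  3.900e-01]
 [-1.000e+00 -5.000e-03  2.000e-03 -7.000e-03]
 [-1.000e-03 -1.310e-01 -9.910e-01  1.131e+00]
 [ 0.000e+00  0.000e+00  0.000e+00  1.000e+00]] [[471.34089912   0.         311.95876571]
 [  0.         471.34089912 238.73639778]
 [  0.           0.           1.        ]]
```

View pics/scene0.png

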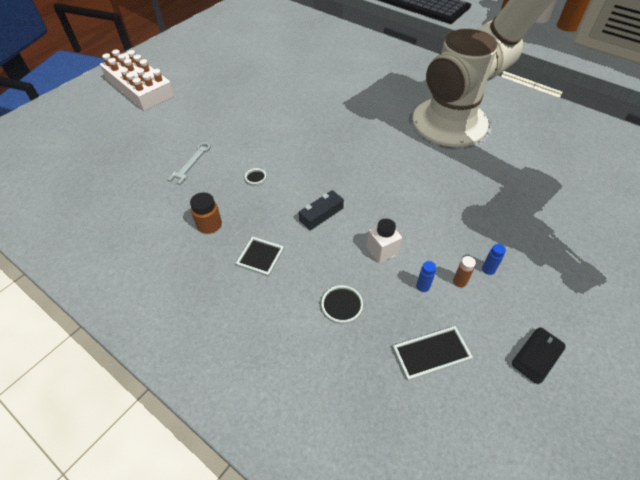

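View pics/top0.png

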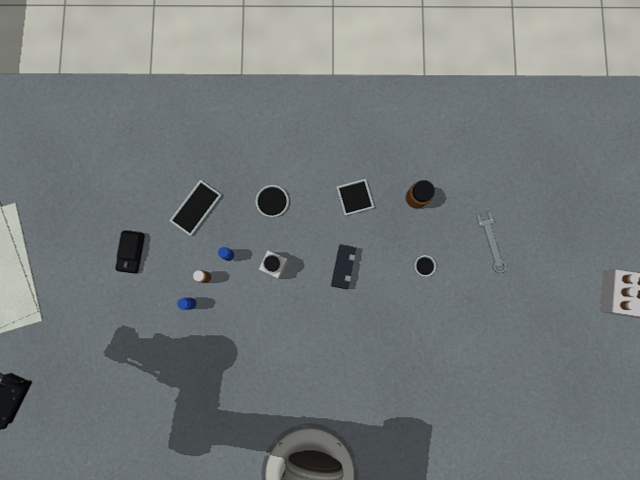

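```bash
python3 - <<'E'
from h import *
for n in ['top','scene']:
    c=camera(n);W=world(c)
    print(n, 'table z', np.nanmedian(W[200:300,270:420,2]))
    for q in ['jar','vial','bottle','case','jar_holder','vial_holder','bottle_holder','case_holder','mouse','wrench']:
        for r in finder.regions_of(q,n)[:3]:
            m=r['pixels'];
            if r['p']<.2: continue
            P=W[m];P=P[~np.isnan(P).any(1)]
            zt=np.percentile(P[:,2],95)
            T=P[P[:,2]>zt-.006]
            if 'holder' in q:T=P
            (cx,cy),(w,h),a=cv2.minAreaRect((T[:,:2]*1000).astype(np.float32))
            print(q,round(r['p'],2),np.round(r['at']),'n',m.sum(),'ztop %.3f'%zt,'med',np.round(np.median(T,0),3),'rect',np.round([cx,cy,w,h,a],1))
        l=finder.landmark_of(q,n)
        print('   lm',[(np.round(x['at'],1),round(x['p'],2)) for x in l[:2]])
c=camera('top')['pixels'][:,:,::-1]
cv2.imwrite('pics/crop.png',cv2.resize(c[170:320,110:310],None,fx=4,fy=4,interpolation=cv2.INTER_CUBIC))
E
```

```text
top table z 0.0008074547753906813
jar 0.72 [421. 191.] n 622 ztop 0.081 med [ 0.642 -0.258  0.079] rect [ 641.8 -258.3   47.2   45.9   17.1]
   lm [(array([416.7, 198. ]), 0.77)]
vial 0.67 [202. 277.] n 197 ztop 0.075 med [0.446 0.251 0.072] rect [445.8 250.4  23.1  22.7  89.9]
vial 0.67 [185. 302.] n 191 ztop 0.075 med [0.383 0.284 0.072] rect [383.4 283.8  22.3  21.1  63.7]
vial 0.62 [228. 255.] n 177 ztop 0.075 med [0.498 0.198 0.072] rect [498.6 197.5  23.2  23.5  46.5]
   lm [(array([228.8, 258.1]), 0.75), (array([191.3, 301.9]), 0.68)]
bottle 0.79 [270. 263.] n 511 ztop 0.088 med [0.473 0.086 0.086] rect [473.4  86.2  34.   33.6  27.7]
   lm [(array([269.2, 265.4]), 0.98)]
case 0.88 [344. 266.] n 758 ztop 0.035 med [ 0.468 -0.078  0.033] rect [470.9 -77.5  40.2  99.9  78.9]
   lm [(array([341.5, 263.1]), 0.74)]
jar_holder 0.85 [272. 202.] n 894 ztop 0.012 med [0.631 0.095 0.005] rect [630.7  94.9  79.5  81.1   0. ]
   lm [(array([274.9, 203.3]), 0.9)]
vial_holder 0.72 [424. 263.] n 404 ztop 0.012 med [ 0.476 -0.273  0.005] rect [ 477.3 -272.8   50.3   55.7   63.9]
   lm [(array
[... 1826 characters left out ...]
4, 177.3]), 0.75), (array([208.7, 223.5]), 0.61)]
bottle_holder 0.95 [257. 255.] n 1183 ztop 0.010 med [ 0.639 -0.105  0.005] rect [ 635.5 -108.6   84.    80.2   16.2]
   lm [(array([257.3, 255.5]), 0.62)]
case_holder 0.91 [430. 352.] n 2608 ztop 0.010 med [0.611 0.282 0.004] rect [607.8 281.4  71.4 131.5  55.4]
   lm [(array([433.5, 354.2]), 0.93)]
mouse 0.75 [538. 356.] n 1790 ztop 0.031 med [0.517 0.433 0.029] rect [511.7 432.7  47.   74.   83.1]
   lm [(array([536.8, 358.8]), 0.65), (array([340.8, 306.7]), 0.21)]
wrench 0.71 [189. 166.] n 478 ztop 0.009 med [ 0.54  -0.433  0.007] rect [ 528.4 -431.7  149.    40.2   12. ]
   lm [(array([192.7, 164.2]), 0.8), (array([433.2, 350.7]), 0.32)]
```

View pics/crop.png

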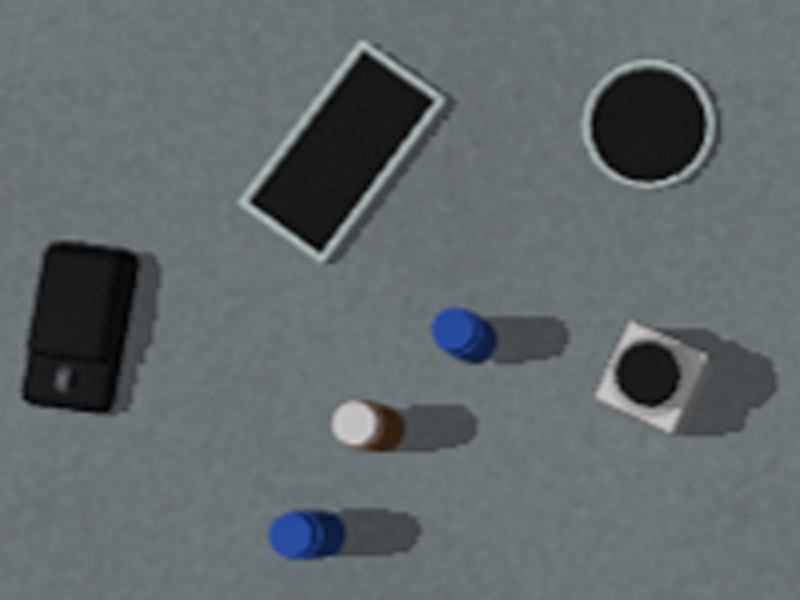

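The candidates for the vial in the top view are blue (228,255), blue (185,302), and amber with a white cap (202,277). The far rack of caps at (630,290) holds more. The amber one standing alone between the two blue ones is the vial, and the crop confirms the amber body and white cap. Next I refine the poses and angles.

```bash
cat >> h.py <<'E'
def toplane(c,uv,z):
    K=c['intrinsics'];T=np.linalg.inv(c['camera_from_world'])
    d=np.c_[(uv-[K[0,2],K[1,2]])/[K[0,0],K[1,1]],np.ones(len(uv))]@T[:3,:3].T
    s=(z-T[2,3])/d[:,2]; return (T[:3,3]+d*s[:,None])[:,:2]
def recess(c,q,n,z=.004):
    r=finder.regions_of(q,n)
    if not r: return None
    m=cv2.dilate(r[0]['pixels'].astype(np.uint8),np.ones((5,5)))
    g=c['pixels'].max(2)
    b=((g<62)&(m>0)).astype(np.uint8)
    k,l,s,cc=cv2.connectedComponentsWithStats(b)
    i=1+np.argmax(s[1:,4]); cs,_=cv2.findContours((l==i).astype(np.uint8),0,1)
    p=toplane(c,cs[0][:,0].astype(float),z)
    (x,y),(w,h),a=cv2.minAreaRect((p*1000).astype(np.float32)); return np.round([x,y,w,h,a],1)
E
python3 - <<'E'
from h import *
for n in ['top','scene']:
    c=camera(n);W=world(c)
    for q in ['jar_holder','vial_holder','bottle_holder','case_holder']: print(n,q,recess(c,q,n))
    d=np.hypot(W[...,0]-.473,W[...,1]-.087)
    for lo,hi in [(.012,.07),(.03,.07),(.05,.066)]:
        m=(d<.045)&(W[...,2]>lo)&(W[...,2]<hi)
        (x,y),(w,h),a=cv2.minAreaRect((W[m][:,:2]*1000).astype(np.float32)); print('bottle',np.round([x,y,w,h,a],1),m.sum())
    for p,r in [((.642,-.258),.05),((.446,.251),.03)]:
        d=np.hypot(W[...,0]-p[0],W[...,1]-p[1]);m=(d<r)&(W[...,2]>.069);print('cap',W[m].mean(0), cv2.minEnclosingCircle((W[m][:,:2]*1000).astype(np.float32)))
E
```

```text
top jar_holder [631.8  94.4  67.2  65.9   0.7]
top vial_holder [ 474.9 -274.5   40.    37.9   44.4]
top bottle_holder [ 642.  -108.9   62.9   63.    15.7]
top case_holder [613.9 280.3  53.  113.9  55.3]
bottle [473.5  86.   50.3  49.9  65.8] 299
bottle [473.5  86.   50.3  49.9  65.8] 287
bottle [473.5  86.1  50.1  49.9  66. ] 259
cap [ 0.64146071 -0.25737114  0.078319  ] ((641.8733520507812, -257.75421142578125), 24.609935760498047)
cap [0.4454275  0.25065378 0.07273215] ((445.22149658203125, 250.30764770507812), 12.303281784057617)
scene jar_holder [627.6  96.5  61.   65.6  37. ]
scene vial_holder [ 471.  -273.4   27.2   34.    36.9]
scene bottle_holder [ 637.7 -107.6   57.9   59.    15.9]
scene case_holder [609.6 281.7  50.9 111.4  54.9]
bottle [471.2  89.   51.7  52.1  65.2] 717
bottle [471.7  88.7  51.7  50.9  65.2] 547
bottle [471.7  88.7  51.6  50.9  65.2] 331
cap [ 0.64158821 -0.25363251  0.07701616] ((640.7308349609375, -256.486572265625), 25.58016586303711)
cap [0.44356202 0.25338531 0.07183176] ((443.36968994140625, 253.116455078125), 12.974056243896484)
```

Call:
send_rows:
  moves:
    - [0,1.6,-3.4,0,0]
    - [0,1.6,-3.4,0,0]
    - [0,1.6,-3.4,0,0]
    - [0,1.6,-3.4,0,0]
    - [0,1.6,-3.4,0,0]
    - [0,1.6,-3.4,0,0]
    - [0,1.6,-3.4,0,0]
    - [0,1.6,-3.4,0,0]

```text
time: 3.42
ee_pos: [0.3768, 0.2998, 0.2479]
orientation: [-3.141, 0.001, -1.979]
contact_force: [0.0, 0.1, 0.3]
width: 0.0867
```

Call:
send_rows:
  moves:
    - [0,1.6,-3.4,0,0]
    - [0,1.6,-3.4,0,0]
    - [0,1.6,-3.4,0,0]
    - [0,1.6,-3.4,0,0]
    - [0,1.6,-3.4,0,0]
    - [0,1.6,-3.4,0,0]
    - [0,1.6,-3.4,0,0]
    - [0,1.6,-3.4,0,0]

```text
time: 4.08
ee_pos: [0.5049, 0.0277, 0.2479]
orientation: [-3.141, 0.001, -1.979]
contact_force: [0.7, 1.1, 0.5]
width: 0.0873
```

Call:
send_rows:
  moves:
    - [0,1.6,-3.4,0,0]
    - [0,1.6,-3.4,0,0]
    - [0,1.6,-3.4,0,0]
    - [0,1.6,-3.4,0,0]
    - [0,1.6,-3.4,0,0]
    - [0,1.6,-3.4,0,0]
    - [0,1.6,-3.4,0,0]
    - [0,0,0,0,0]

```text
time: 4.75
ee_pos: [0.6181, -0.2139, 0.2461]
orientation: [-3.141, -0.002, -1.985]
contact_force: [1.2, 0.0, -0.6]
width: 0.087
```

Call:
send_rows:
  moves:
    - [0,1.2,-2.2,-2,0]
    - [0,1.1,-2.1,-2,0]
    - [0,0,0,-4,0]
    - [0,0,0,-3.5,0]
    - [0,0,0,-3,0]
    - [0,0,0,-3,0]
    - [0,0,0,-2,0]
    - [0,0,0,0,0]

```text
time: 5.42
ee_pos: [0.6358, -0.2503, 0.0468]
orientation: [3.131, -0.002, -1.981]
contact_force: [-1.0, -0.5, -1.0]
width: 0.087
```

Call:
send_rows:
  moves:
    - [0,0,0,0,0]
    - [0,0,0,0,0]

```text
time: 5.58
ee_pos: [0.6407, -0.2517, 0.0544]
orientation: [-3.138, 0.0, -1.979]
contact_force: [0.5, 0.6, 0.5]
width: 0.0873
```

```bash
python3 - <<'E'
from h import *
c=camera('scene');cv2.imwrite('pics/j1.png',cv2.resize(c['pixels'][130:290,120:320,::-1],None,fx=4,fy=4,interpolation=cv2.INTER_CUBIC))
print(arm.sense())
E
```

```text
{'time': 5.6333, 'joint_pos': array([-1.39770584e-01,  6.57987823e-01, -4.04052161e-02,  7.19507077e-04,
       -8.68230499e-01,  1.30191457e+00]), 'joint_vel': array([ 8.29386961e-05, -1.10568082e-02, -1.69540156e-03, -3.27839122e-03,
       -3.50251503e-04,  2.44535741e-04]), 'joint_efforts': array([-2.15480046e-02, -4.74132299e+01,  1.50695086e+01,  3.31956044e+00,
        6.63130428e-02, -7.89860078e-04]), 'ee_pos': array([ 0.64093057, -0.25170095,  0.05497893]), 'orientation': array([-3.13742353e+00,  5.77225536e-04, -1.97898368e+00]), 'contact_force': array([0.67912887, 0.7052055 , 0.25812369]), 'ft_torque': array([ 0.06654476,  0.02597245, -0.02263884]), 'width': 0.08710871624803748}
```

View pics/j1.png

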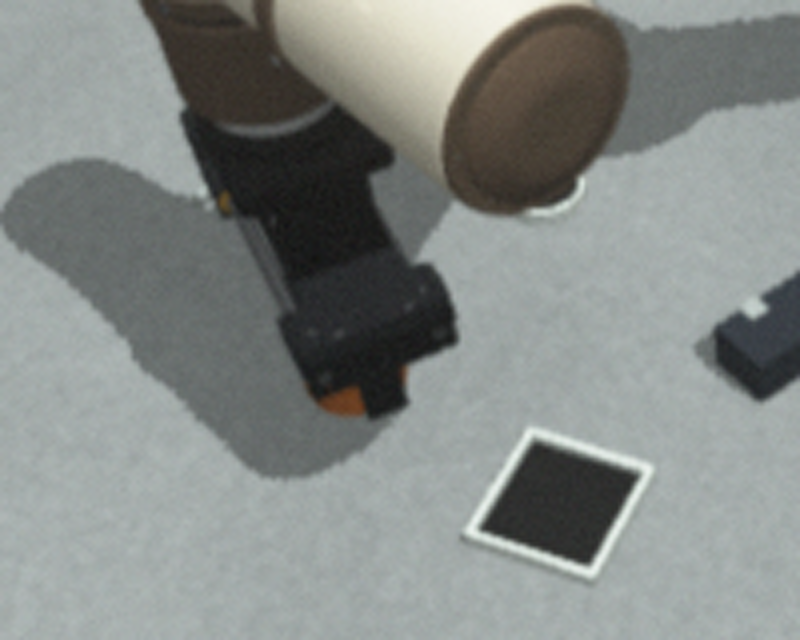

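Call:
send_rows:
  moves:
    - [0,0,-0.5,0,0]
    - [0,0,0,-0.5,0]
    - [0,0,0,-0.5,0]
    - [0,0,0,0,0]
    - [0,0,0,0,0]

```text
time: 6.05
ee_pos: [0.639, -0.2565, 0.0421]
orientation: [3.141, -0.0, -1.98]
contact_force: [0.5, 0.5, 0.1]
width: 0.087
```

Call:
send_rows:
  moves:
    - [255,0,0,0,0]
    - [255,0,0,0,0]
    - [255,0,0,0,0]
    - [255,0,0,0,0]
    - [255,0,0,0,0]
    - [255,0,0,0,0]
    - [255,0,0,0,0]

```text
time: 6.63
ee_pos: [0.6394, -0.2566, 0.0426]
orientation: [-3.142, -0.0, -1.98]
contact_force: [-0.1, -0.9, -0.4]
width: 0.0552
```

Call:
send_rows:
  moves:
    - [255,0,0,0.5,0]
    - [255,0,0,1,0]
    - [255,0,0,2,0]
    - [255,0,0,2,0]
    - [255,0,0,2,0]
    - [255,0,0,2,0]
    - [255,0,0,1,0]
    - [255,0,0,0,0]

```text
time: 7.3
ee_pos: [0.641, -0.2569, 0.1514]
orientation: [-3.135, 0.001, -1.979]
contact_force: [0.2, 0.1, -1.7]
width: 0.0555
```

Call:
send_rows:
  moves:
    - [255,0,1,0,0]
    - [255,-0.1,2,0,0]
    - [255,-0.1,3,0,0]
    - [255,-0.1,3.2,0,0]
    - [255,-0.1,3.2,0,0]
    - [255,-0.1,3.2,0,0]
    - [255,-0.1,3.2,0,0]
    - [255,-0.1,3.2,0,0]

```text
time: 7.97
ee_pos: [0.6307, -0.0344, 0.1454]
orientation: [3.138, -0.002, -1.98]
contact_force: [1.5, -0.9, -2.0]
width: 0.0554
```

Call:
send_rows:
  moves:
    - [255,-0.1,3.2,0,0]
    - [255,-0.1,3.2,0,0]
    - [255,-0.1,3,0,0]
    - [255,-0.1,2,0,0]
    - [255,0,1,0,0]
    - [255,0,0,0,0]
    - [255,0,0,0,0]
    - [255,0,0,0,0]

```text
time: 8.63
ee_pos: [0.6279, 0.0866, 0.1468]
orientation: [3.14, -0.001, -1.981]
contact_force: [0.2, -0.5, -1.7]
width: 0.0557
```

Call:
send_rows:
  moves:
    - [255,0.2,0.9,0,0]
    - [255,0,0,-1.5,0]
    - [255,0,0,-1.5,0]
    - [255,0,0,-1.5,0]
    - [255,0,0,-1.5,0]
    - [255,0,0,-1,0]
    - [255,0,0,0,0]
    - [255,0,0,0,0]

```text
time: 9.3
ee_pos: [0.6305, 0.096, 0.0773]
orientation: [3.141, -0.001, -1.98]
contact_force: [0.5, -0.3, -1.5]
width: 0.0553
```

```bash
python3 - <<'E'
from h import *
print(arm.sense()['ee_pos'])
for n in ['scene','top']:
    c=camera(n);o=c['pixels'][:,:,::-1]
    o=o[230:380,240:440] if n=='scene' else o[130:280,190:390]
    cv2.imwrite('pics/j2%s.png'%n,cv2.resize(o,None,fx=3,fy=3,interpolation=cv2.INTER_CUBIC))
E
```

```text
[0.63053144 0.09600259 0.07725822]
```

View pics/j2scene.png

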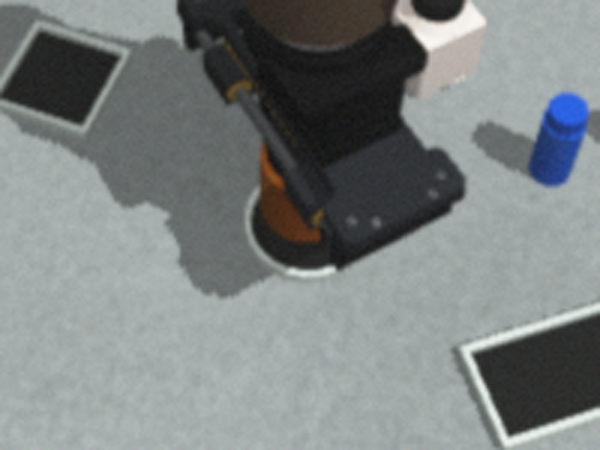

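Call:
send_rows:
  moves:
    - [255,0,0,-1,0]
    - [255,0,0,-0.8,0]
    - [255,0,0,-0.4,0]
    - [255,0,0,-0.2,0]
    - [255,0,0,-0.2,0]
    - [255,0,0,-0.1,0]
    - [255,0,0,0,0]
    - [255,0,0,0,0]

```text
time: 10.07
ee_pos: [0.6306, 0.0965, 0.0507]
orientation: [-3.141, 0.0, -1.98]
contact_force: [0.4, 0.3, -0.7]
width: 0.0556
```

Call:
send_rows:
  moves:
    - [255,0,0,-0.1,0]
    - [255,0,0,-0.1,0]
    - [255,0,0,-0.1,0]
    - [255,0,0,0,0]
    - [255,0,0,0,0]

```text
time: 10.48
ee_pos: [0.6304, 0.0965, 0.0475]
orientation: [3.142, -0.0, -1.98]
contact_force: [-0.3, -0.6, -2.2]
width: 0.0555
```

Call:
send_rows:
  moves:
    - [255,0,0,-0.1,0]
    - [255,0,0,0,0]
    - [255,0,0,0,0]

```text
time: 10.73
ee_pos: [0.6305, 0.0966, 0.0466]
orientation: [-3.141, 0.0, -1.98]
contact_force: [0.4, 0.1, -2.2]
width: 0.0558
```

Call:
send_rows:
  moves:
    - [255,0,0,-0.1,0]
    - [255,0,0,0,0]
    - [255,0,0,0,0]

```text
time: 10.98
ee_pos: [0.6305, 0.0965, 0.0466]
orientation: [-3.141, 0.0, -1.979]
contact_force: [-2.4, 0.3, 7.0]
width: 0.0557
```

Call:
send_rows:
  moves:
    - [0,0,0,0,0]
    - [0,0,0,0,0]
    - [0,0,0,0,0]
    - [0,0,0,0,0]
    - [0,0,0,0,0]
    - [0,0,0,0,0]

```text
time: 11.48
ee_pos: [0.6304, 0.0964, 0.0453]
orientation: [3.141, -0.0, -1.98]
contact_force: [-0.3, -1.0, 0.6]
width: 0.0838
```

Call:
send_rows:
  moves:
    - [0,0,0,1,0]
    - [0,0,0,2,0]
    - [0,0,0,2,0]
    - [0,0,0,2,0]
    - [0,0,0,2,0]
    - [0,0,0,2,0]
    - [0,0,0,2,0]
    - [0,0,0,1,0]

```text
time: 12.15
ee_pos: [0.6317, 0.0967, 0.1894]
orientation: [-3.137, 0.003, -1.979]
contact_force: [0.2, -0.2, 0.4]
width: 0.0872
```

Call:
send_rows:
  moves:
    - [90,-1.5,1.3,0,-2]
    - [90,-2.5,2,0,-2]
    - [90,-2.5,2.1,0,-2]
    - [90,-2.5,2.1,0,-2]
    - [90,-2.5,2.1,0,-2]
    - [90,-2.5,2.1,0,-2]
    - [90,-2.5,2.1,0,-1.4]
    - [90,-1.5,1.3,0,0]

```text
time: 12.82
ee_pos: [0.4482, 0.2486, 0.1858]
orientation: [3.141, -0.0, -2.213]
contact_force: [0.9, 0.2, 0.4]
width: 0.0569
```

Call:
send_rows:
  moves:
    - [90,0,0,0,0]
    - [90,0,0,0,0]
    - [90,0,0,0,0]

```text
time: 13.07
ee_pos: [0.4507, 0.2474, 0.1857]
orientation: [-3.141, 0.0, -2.213]
contact_force: [0.8, 0.7, 0.4]
width: 0.0565
```

Call:
send_rows:
  moves:
    - [90,-0.6,0.4,-1,0]
    - [90,0,0,-1.5,0]
    - [90,0,0,-1.5,0]
    - [90,0,0,-1.5,0]
    - [90,0,0,-1,0]
    - [90,0,0,0,0]
    - [90,0,0,0,0]
    - [90,0,0,0,0]

```text
time: 13.73
ee_pos: [0.4452, 0.2516, 0.1212]
orientation: [-3.141, 0.001, -2.214]
contact_force: [0.6, -0.0, -0.1]
width: 0.0564
```

```bash
python3 - <<'E'
from h import *
print(arm.sense()['ee_pos'])
for n in ['scene']:
    c=camera(n);o=c['pixels'][:,:,::-1]
    o=o[170:370,300:560] 
    cv2.imwrite('pics/v1%s.png'%n,cv2.resize(o,None,fx=3,fy=3,interpolation=cv2.INTER_CUBIC))
E
```

```text
[0.4452459  0.25160195 0.12120107]
```

View pics/v1scene.png

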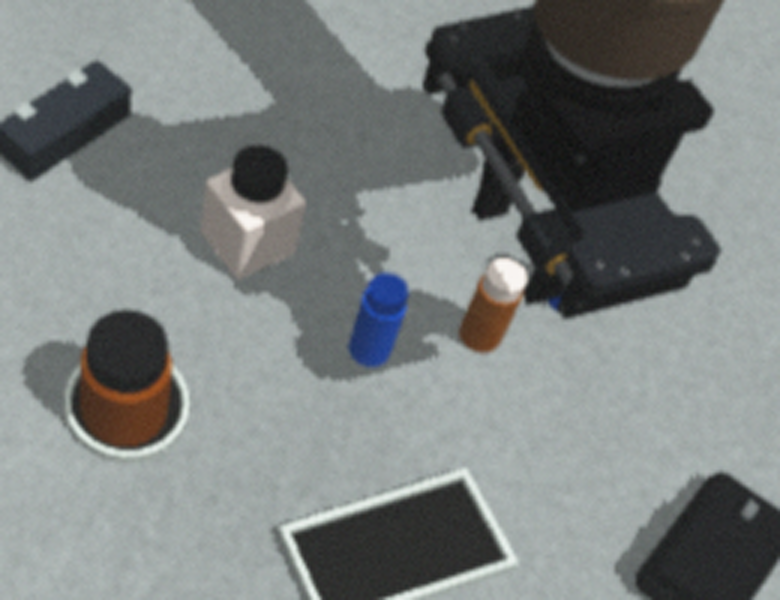

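Call:
send_rows:
  moves:
    - [90,0,0,-1.5,0]
    - [90,0,0,-2,0]
    - [90,0,0,-2,0]
    - [90,0,0,-1.2,0]
    - [90,0,0,-0.7,0]
    - [90,0,0,-0.5,0]
    - [90,0,0,0,0]
    - [90,0,0,0,0]

```text
time: 14.45
ee_pos: [0.4449, 0.2519, 0.0422]
orientation: [-3.141, 0.001, -2.213]
contact_force: [1.3, 0.3, 0.0]
width: 0.0561
```

```bash
python3 - <<'E'
from h import *
print(arm.sense()['ee_pos'],arm.sense()['contact_force'])
for n in ['scene']:
    c=camera(n);o=c['pixels'][:,:,::-1]
    o=o[170:370,300:560] 
    cv2.imwrite('pics/v2%s.png'%n,cv2.resize(o,None,fx=3,fy=3,interpolation=cv2.INTER_CUBIC))
E
```

```text
[0.44489004 0.25193119 0.04221566] [1.31214279 0.34057058 0.01351264]
```

View pics/v2scene.png

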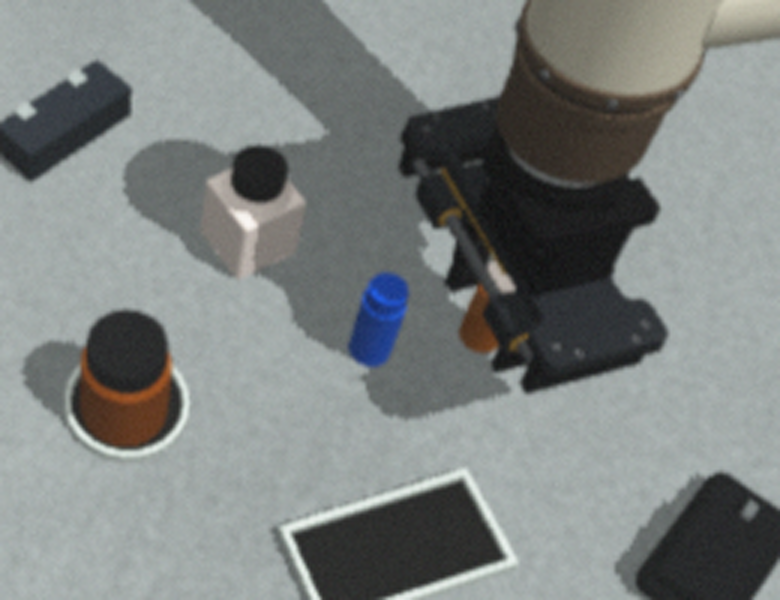

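The vial is between the fingers (crop 485,320) and the blue ones are clear, so I close the gripper.

Call:
send_rows:
  moves:
    - [255,0,0,0,0]
    - [255,0,0,0,0]
    - [255,0,0,0,0]
    - [255,0,0,0,0]
    - [255,0,0,0,0]
    - [255,0,0,0,0]
    - [255,0,0,0,0]

```text
time: 15.08
ee_pos: [0.4445, 0.2515, 0.0417]
orientation: [-3.142, 0.0, -2.213]
contact_force: [-0.7, 0.9, 1.1]
width: 0.027
```

Call:
send_rows:
  moves:
    - [255,0,0,0.5,0]
    - [255,0,0,1,0]
    - [255,0,0,2,0]
    - [255,0,0,2,0]
    - [255,0,0,2,0]
    - [255,0,0,2,0]
    - [255,0,0,1.5,0]
    - [255,0,0,0.5,0]

```text
time: 15.75
ee_pos: [0.4455, 0.2524, 0.16]
orientation: [-3.14, 0.006, -2.213]
contact_force: [0.5, 0.0, -0.3]
width: 0.0272
```

Call:
send_rows:
  moves:
    - [255,0.1,-1,0.3,0]
    - [255,0.1,-2,0.3,0]
    - [255,0.2,-3,0,0]
    - [255,0.2,-3.3,0,0]
    - [255,0.2,-3.3,0,0]
    - [255,0.2,-3.3,0,0]
    - [255,0.2,-3.3,0,0]
    - [255,0.2,-3.3,0,0]

```text
time: 16.42
ee_pos: [0.4571, 0.0242, 0.1617]
orientation: [3.14, -0.002, -2.214]
contact_force: [0.2, -0.2, -0.9]
width: 0.0274
```

Call:
send_rows:
  moves:
    - [255,0.2,-3.3,0,0]
    - [255,0.2,-3.3,0,0]
    - [255,0.2,-3.3,0,0]
    - [255,0.2,-3.3,0,0]
    - [255,0.2,-3.3,0,0]
    - [255,0.2,-3.3,0,0]
    - [255,0.2,-3.3,0,0]
    - [255,0,-3,0,0]

```text
time: 17.08
ee_pos: [0.4711, -0.2366, 0.1615]
orientation: [3.139, -0.001, -2.214]
contact_force: [0.6, 0.2, -1.3]
width: 0.0275
```

Call:
send_rows:
  moves:
    - [255,0,-2,0,0]
    - [255,0,-1,0,0]
    - [255,0,0,0,0]
    - [255,0,0,0,0]
    - [255,0,0,0,0]

```text
time: 17.5
ee_pos: [0.4718, -0.2638, 0.1621]
orientation: [3.14, -0.0, -2.213]
contact_force: [0.4, -0.0, -0.7]
width: 0.0276
```

Call:
send_rows:
  moves:
    - [255,0.1,-0.9,0,0]
    - [255,0,0,-1.5,0]
    - [255,0,0,-1.5,0]
    - [255,0,0,-1.5,0]
    - [255,0,0,-1.5,0]
    - [255,0,0,-1.5,0]
    - [255,0,0,-1,0]
    - [255,0,0,0,0]

```text
time: 18.17
ee_pos: [0.4722, -0.2727, 0.0755]
orientation: [3.137, -0.001, -2.213]
contact_force: [-1.0, 0.4, 0.0]
width: 0.0273
```

Call:
send_rows:
  moves:
    - [255,0,0,0,0]
    - [255,0,0,0,0]

```text
time: 18.33
ee_pos: [0.4742, -0.2736, 0.0784]
orientation: [-3.14, 0.0, -2.213]
contact_force: [0.2, 0.9, 0.2]
width: 0.0279
```

```bash
python3 - <<'E'
from h import *
print(arm.sense()['ee_pos'],arm.sense()['contact_force'])
a=[]
for n in ['scene','top']:
    c=camera(n);o=c['pixels'][:,:,::-1]
    o=o[120:240,190:310] if n=='scene' else o[210:330,360:480]
    a.append(cv2.resize(o,None,fx=3.3,fy=3.3,interpolation=cv2.INTER_CUBIC))
cv2.imwrite('pics/v3.png',np.hstack(a))
E
```

```text
[ 0.4742038  -0.27357045  0.0783814 ] [0.23320958 0.93616661 0.16464439]
```

View pics/v3.png

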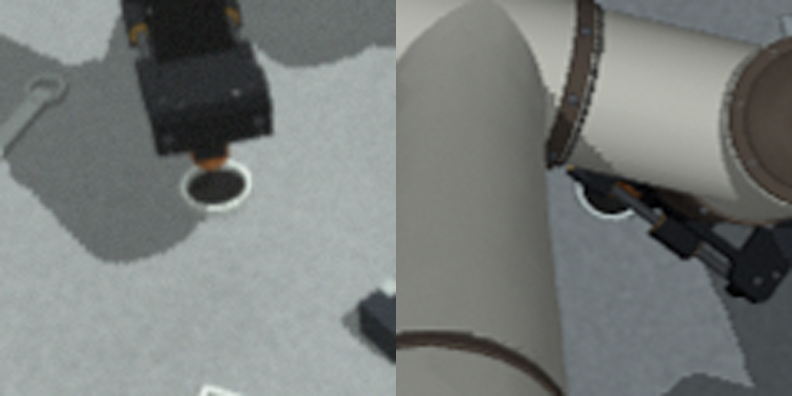

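Call:
send_rows:
  moves:
    - [255,0,0,-1,0]
    - [255,0,0,-0.8,0]
    - [255,0,0,-0.6,0]
    - [255,0,0,-0.4,0]
    - [255,0,0,-0.2,0]
    - [255,0,0,0,0]
    - [255,0,0,0,0]
    - [255,0,0,0,0]

```text
time: 19.1
ee_pos: [0.4737, -0.2736, 0.0478]
orientation: [-3.141, 0.0, -2.213]
contact_force: [0.0, 0.1, 0.1]
width: 0.0274
```

Call:
send_rows:
  moves:
    - [255,0,0,-0.1,0]
    - [255,0,0,0,0]
    - [255,0,0,-0.1,0]
    - [255,0,0,0,0]
    - [255,0,0,0,0]

```text
time: 19.52
ee_pos: [0.4736, -0.2736, 0.0457]
orientation: [-3.141, 0.0, -2.213]
contact_force: [0.4, -0.2, -0.4]
width: 0.0274
```

Call:
send_rows:
  moves:
    - [255,0,0,-0.1,0]
    - [255,0,0,0,0]
    - [255,0,0,0,0]

```text
time: 19.77
ee_pos: [0.4737, -0.2736, 0.0456]
orientation: [-3.141, -0.0, -2.213]
contact_force: [-1.0, 0.9, 7.5]
width: 0.0275
```

Call:
send_rows:
  moves:
    - [60,0,0,0,0]
    - [60,0,0,0,0]
    - [60,0,0,0,0]
    - [60,0,0,0,0]
    - [60,0,0,0,0]

```text
time: 20.18
ee_pos: [0.4733, -0.2735, 0.0443]
orientation: [3.141, -0.0, -2.214]
contact_force: [-0.6, -0.8, -0.1]
width: 0.053
```

Call:
send_rows:
  moves:
    - [60,0,0,1,0]
    - [60,0,0,2,0]
    - [60,0,0,2,0]
    - [60,0,0,2,0]
    - [60,0,0,2,0]
    - [60,0,0,2,0]
    - [0,0,0,2,0]
    - [0,0,0,1,0]

```text
time: 20.85
ee_pos: [0.4745, -0.274, 0.188]
orientation: [-3.137, 0.001, -2.213]
contact_force: [1.2, -0.8, 0.8]
width: 0.0734
```

Call:
send_rows:
  moves:
    - [0,0,1.5,0,1]
    - [0,0,2.5,0,2]
    - [0,0,3,0,2]
    - [0,0,3,0,2]
    - [0,0,3,0,2]
    - [0,0,3,0,2]
    - [0,0,3,0,1.3]
    - [0,0,3,0,0]

```text
time: 21.52
ee_pos: [0.4729, -0.0521, 0.1846]
orientation: [3.141, -0.0, -1.998]
contact_force: [0.4, 0.1, -0.3]
width: 0.0868
```

Call:
send_rows:
  moves:
    - [0,0,3,0,0]
    - [0,0,3,0,0]
    - [0,0,3,0,0]
    - [0,0,2.5,0,0]
    - [0,0,1.5,0,0]
    - [0,0,0,0,0]
    - [0,0,0,0,0]
    - [0,0,0,0,0]

```text
time: 22.18
ee_pos: [0.4731, 0.076, 0.1844]
orientation: [3.141, -0.001, -1.999]
contact_force: [-0.2, 0.1, -0.4]
width: 0.087
```

Call:
send_rows:
  moves:
    - [0,0,1.1,0,0]
    - [0,0,0,-1.5,0]
    - [0,0,0,-1.5,0]
    - [0,0,0,-1.5,0]
    - [0,0,0,-1.2,0]
    - [0,0,0,0,0]
    - [0,0,0,0,0]
    - [0,0,0,0,0]

```text
time: 22.85
ee_pos: [0.474, 0.0875, 0.1283]
orientation: [-3.141, 0.001, -1.999]
contact_force: [0.6, 0.5, 0.4]
width: 0.0869
```

```bash
python3 - <<'E'
from h import *
print(arm.sense()['ee_pos'],arm.sense()['contact_force'])
a=[]
c=camera('scene');o=c['pixels'][:,:,::-1]
for s in [o[120:300,190:370],o[190:310,320:440]]:
    a.append(cv2.resize(s,(400,400),interpolation=cv2.INTER_CUBIC))
cv2.imwrite('pics/b1.png',np.hstack(a))
E
```

```text
[0.47404176 0.08745645 0.12827938] [0.61016905 0.51974935 0.36504868]
```

View pics/b1.png

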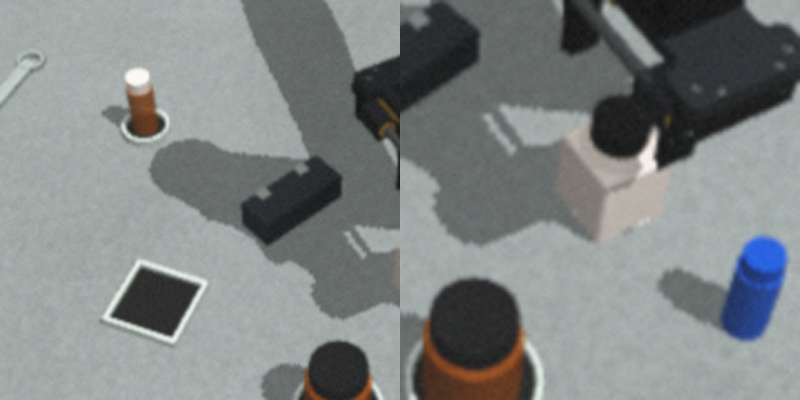

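Call:
send_rows:
  moves:
    - [0,-0.1,0,-1.5,0]
    - [0,0,0,-2,0]
    - [0,0,0,-2,0]
    - [0,0,0,-1.2,0]
    - [0,0,0,-0.8,0]
    - [0,0,0,-0.5,0]
    - [0,0,0,0,0]
    - [0,0,0,0,0]

```text
time: 23.57
ee_pos: [0.473, 0.0878, 0.0481]
orientation: [-3.141, 0.001, -1.999]
contact_force: [-0.5, 0.0, -0.3]
width: 0.0868
```

Call:
send_rows:
  moves:
    - [255,0,0,0,0]
    - [255,0,0,0,0]
    - [255,0,0,0,0]
    - [255,0,0,0,0]
    - [255,0,0,0,0]
    - [255,0,0,0,0]
    - [255,0,0,0,0]

```text
time: 24.15
ee_pos: [0.4724, 0.0874, 0.0476]
orientation: [3.142, -0.0, -1.999]
contact_force: [-0.4, -0.3, 0.3]
width: 0.0499
```

Call:
send_rows:
  moves:
    - [255,0,0,0.5,0]
    - [255,0,0,1,0]
    - [255,0,0,2,0]
    - [255,0,0,2,0]
    - [255,0,0,2,0]
    - [255,0,0,2,0]
    - [255,0,0,1,0]
    - [255,0,0,0,0]

```text
time: 24.82
ee_pos: [0.4736, 0.0881, 0.155]
orientation: [-3.138, 0.004, -1.998]
contact_force: [1.2, -0.4, -2.3]
width: 0.0497
```

Call:
send_rows:
  moves:
    - [255,1,-1,0,-3]
    - [255,1.5,-2,0,-5]
    - [255,2,-2.3,0,-5]
    - [255,2,-2.3,0,-5]
    - [255,2,-2.3,0,-5]
    - [255,2,-2.3,0,-5]
    - [255,2,-2.3,0,-5]
    - [255,2,-2.3,0,-5]

```text
time: 25.48
ee_pos: [0.6173, -0.0817, 0.1507]
orientation: [3.14, -0.003, -2.667]
contact_force: [0.7, 0.5, -1.8]
width: 0.0496
```

Call:
send_rows:
  moves:
    - [255,1.5,-2,0,-5]
    - [255,0.8,-0.7,0,-4]
    - [255,0,0,0,-2.7]
    - [255,0,0,0,0]
    - [255,0,0,0,0]
    - [255,0,0,0,0]

```text
time: 25.98
ee_pos: [0.6397, -0.1072, 0.1516]
orientation: [3.141, -0.002, -2.865]
contact_force: [0.0, -0.8, -1.2]
width: 0.0498
```

Call:
send_rows:
  moves:
    - [255,0,-0.1,-1,0]
    - [255,0,0,-1.5,0]
    - [255,0,0,-1.5,0]
    - [255,0,0,-1.5,0]
    - [255,0,0,-1,0]
    - [255,0,0,-0.5,0]
    - [255,0,0,0,0]
    - [255,0,0,0,0]

```text
time: 26.65
ee_pos: [0.6407, -0.1084, 0.0827]
orientation: [-3.141, 0.0, -2.866]
contact_force: [1.1, -0.4, -2.0]
width: 0.0498
```

```bash
python3 - <<'E'
from h import *
print(arm.sense()['ee_pos'],arm.sense()['contact_force'])
a=[]
for n in ['scene','top']:
    c=camera(n);o=c['pixels'][:,:,::-1]
    o=o[190:310,190:310] if n=='scene' else o[140:260,290:410]
    a.append(cv2.resize(o,(400,400),interpolation=cv2.INTER_CUBIC))
cv2.imwrite('pics/b2.png',np.hstack(a))
E
```

```text
[ 0.64065477 -0.1084387   0.08272686] [ 1.06270808 -0.3521455  -1.99926507]
```

View pics/b2.png

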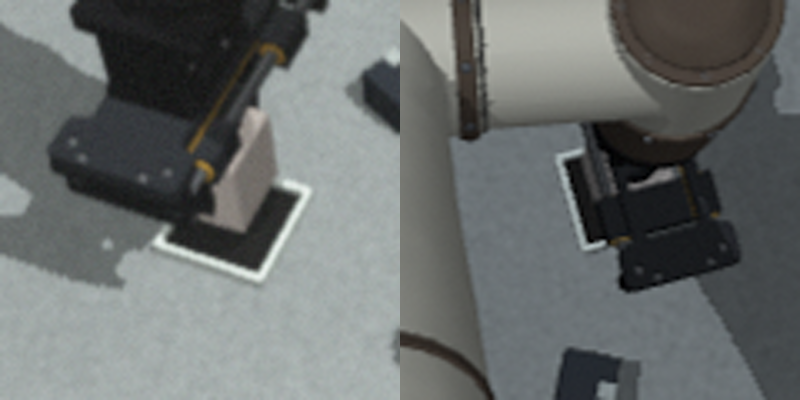

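The bottle hangs over the square recess, aligned with it. I lower it.

Call:
send_rows:
  moves:
    - [255,0,0,-1,0]
    - [255,0,0,-0.8,0]
    - [255,0,0,-0.5,0]
    - [255,0,0,-0.3,0]
    - [255,0,0,-0.2,0]
    - [255,0,0,0,0]
    - [255,0,0,0,0]
    - [255,0,0,0,0]

```text
time: 27.42
ee_pos: [0.6407, -0.1085, 0.0548]
orientation: [-3.141, 0.001, -2.866]
contact_force: [0.5, -0.5, -1.7]
width: 0.0492
```

Call:
send_rows:
  moves:
    - [255,0,0,-0.1,0]
    - [255,0,0,-0.1,0]
    - [255,0,0,0,0]
    - [255,0,0,0,0]
    - [255,0,0,0,0]

```text
time: 27.83
ee_pos: [0.6404, -0.1085, 0.0526]
orientation: [-3.142, 0.0, -2.866]
contact_force: [-0.2, -0.1, -1.7]
width: 0.0494
```

Call:
send_rows:
  moves:
    - [255,0,0,-0.1,0]
    - [255,0,0,0,0]
    - [255,0,0,0,0]

```text
time: 28.08
ee_pos: [0.6406, -0.1085, 0.0517]
orientation: [-3.141, 0.001, -2.866]
contact_force: [0.6, -0.6, -2.4]
width: 0.0498
```

Call:
send_rows:
  moves:
    - [255,0,0,-0.1,0]
    - [255,0,0,0,0]
    - [255,0,0,0,0]

```text
time: 28.33
ee_pos: [0.6406, -0.1085, 0.0517]
orientation: [-3.141, 0.001, -2.866]
contact_force: [-1.2, 1.4, 5.0]
width: 0.0501
```

Call:
send_rows:
  moves:
    - [0,0,0,0,0]
    - [0,0,0,0,0]
    - [0,0,0,0,0]
    - [0,0,0,0,0]
    - [0,0,0,0,0]
    - [0,0,0,0,0]

```text
time: 28.83
ee_pos: [0.6404, -0.1085, 0.0503]
orientation: [3.142, -0.0, -2.866]
contact_force: [0.4, -0.4, -0.2]
width: 0.0811
```

Call:
send_rows:
  moves:
    - [0,0,0,1,0]
    - [0,0,0,2,0]
    - [0,0,0,2,0]
    - [0,0,0,2,0]
    - [0,0,0,2,0]
    - [0,0,0,2,0]
    - [0,0,0,1,0]
    - [0,0,0,0,0]

```text
time: 29.5
ee_pos: [0.642, -0.1086, 0.1743]
orientation: [-3.14, 0.006, -2.866]
contact_force: [0.6, 0.1, 0.1]
width: 0.0873
```

Call:
send_rows:
  moves:
    - [0,-1,0.2,0,4]
    - [0,-2,0.4,0,6]
    - [0,-2,0.4,0,6]
    - [0,-2,0.4,0,6]
    - [0,-2,0.4,0,6]
    - [0,-2,0.4,0,6]
    - [0,-2,0.4,0,6]
    - [0,-2,0.4,0,6]

```text
time: 30.17
ee_pos: [0.4886, -0.0784, 0.1693]
orientation: [3.139, -0.001, -2.059]
contact_force: [0.6, 0.9, 0.9]
width: 0.0873
```

Call:
send_rows:
  moves:
    - [0,-1.5,0.2,0,6]
    - [0,-0.7,0,0,6]
    - [0,0,0,0,4.9]
    - [0,0,0,0,0]
    - [0,0,0,0,0]
    - [0,0,0,0,0]

```text
time: 30.67
ee_pos: [0.4684, -0.0765, 0.1701]
orientation: [3.141, -0.0, -1.77]
contact_force: [-0.9, -0.6, 0.5]
width: 0.087
```

```bash
python3 - <<'E'
from h import *
c=camera('scene');W=world(c);print(arm.sense()['ee_pos'])
save(c,'s3.png')
m=(np.hypot(W[...,0]-.47,W[...,1]+.0765)<.065)&(W[...,2]>.027)&(W[...,2]<.036)
print(m.sum(),cv2.minAreaRect((W[m][:,:2]*1000).astype(np.float32)))
E
```

```text
[ 0.46846613 -0.07653587  0.17009456]
672 ((468.1612548828125, -75.35762023925781), (42.635433197021484, 100.98243713378906), 78.24152374267578)
```

View pics/s3.png

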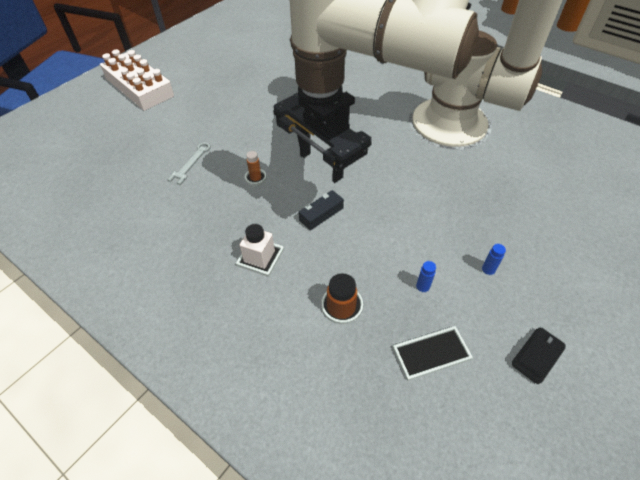

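Call:
send_rows:
  moves:
    - [0,0.1,0,-1.5,0]
    - [0,0,0,-2,0]
    - [0,0,0,-2,0]
    - [0,0,0,-2,0]
    - [0,0,0,-2,0]
    - [0,0,0,-1.5,0]
    - [0,0,0,0,0]
    - [0,0,0,0,0]

```text
time: 31.38
ee_pos: [0.4692, -0.0767, 0.0599]
orientation: [3.14, -0.001, -1.769]
contact_force: [0.2, 0.5, 0.3]
width: 0.0869
```

Call:
send_rows:
  moves:
    - [0,0,0,-1,0]
    - [0,0,0,-0.5,0]
    - [0,0,0,-0.5,0]
    - [0,0,0,-0.3,0]
    - [0,0,0,0,0]
    - [0,0,0,0,0]
    - [0,0,0,0,0]

```text
time: 31.97
ee_pos: [0.4697, -0.0765, 0.0379]
orientation: [-3.141, 0.0, -1.768]
contact_force: [0.0, -0.2, -0.4]
width: 0.0873
```

Call:
send_rows:
  moves:
    - [0,0,0,-0.2,0]
    - [255,0,0,0,0]
    - [255,0,0,0,0]
    - [255,0,0,0,0]
    - [255,0,0,0,0]
    - [255,0,0,0,0]
    - [255,0,0,0,0]
    - [255,0,0,0,0]

```text
time: 32.63
ee_pos: [0.4694, -0.0765, 0.0356]
orientation: [-3.142, 0.0, -1.768]
contact_force: [0.2, 0.4, 0.1]
width: 0.0481
```

Call:
send_rows:
  moves:
    - [255,0,0,0.5,0]
    - [255,0,0,1,0]
    - [255,0,0,2,0]
    - [255,0,0,2,0]
    - [255,0,0,2,0]
    - [255,0,0,2,0]
    - [255,0,0,2,0]
    - [255,0,0,1,0]

```text
time: 33.3
ee_pos: [0.4703, -0.0765, 0.1633]
orientation: [-3.138, 0.001, -1.768]
contact_force: [0.6, -0.0, -0.6]
width: 0.0396
```

Call:
send_rows:
  moves:
    - [255,0,0,0,0]
    - [255,0,0,0,0]

```text
time: 33.47
ee_pos: [0.4692, -0.0764, 0.1608]
orientation: [-3.141, 0.001, -1.769]
contact_force: [0.5, -0.2, -0.6]
width: 0.0399
```

```bash
python3 - <<'E'
from h import *
s=arm.sense();print(s['ee_pos'],s['contact_force'],s['width'])
c=camera('scene');W=world(c)
o=c['pixels'][90:270,220:440,::-1]
cv2.imwrite('pics/c1.png',cv2.resize(o,None,fx=3.3,fy=3.3,interpolation=cv2.INTER_CUBIC))
# case points: near TCP, by z
m=(np.hypot(W[...,0]-.47,W[...,1]+.0765)<.07)&(W[...,2]>.08)&(W[...,2]<.2)
print(np.histogram(W[m][:,2],bins=np.arange(.08,.2,.01)))
E
```

```text
[ 0.4691803  -0.07644239  0.16081245] [ 0.53908889 -0.20579282 -0.60342069] 0.03990417114438622
(array([  0,   0,   0,   4, 114, 120, 222, 366,  61,  47,  41]), array([0.08, 0.09, 0.1 , 0.11, 0.12, 0.13, 0.14, 0.15, 0.16, 0.17, 0.18,
       0.19]))
```

View pics/c1.png

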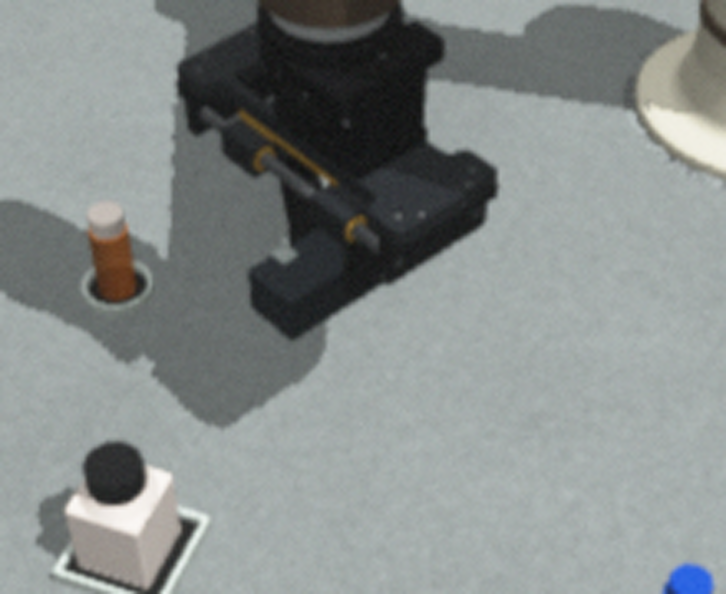

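```bash
python3 - <<'E'
from h import *
c=camera('scene');W=world(c)
v,u=np.mgrid[:480,:640]
# crop (255..340,245..290) -> full
m=(u>220+255/3.3)&(u<220+340/3.3)&(v>90+240/3.3)&(v<90+340/3.3)&(W[...,2]>.1)&(W[...,2]<.18)&(np.hypot(W[...,0]-.47,W[...,1]+.0765)<.075)
P=W[m];print(len(P),np.percentile(P[:,2],[1,3,50,80,90,97]))
h,e=np.histogram(P[:,2],bins=np.arange(.115,.165,.002));print(list(zip(np.round(e,3),h)))
T=P[(P[:,2]>.147)&(P[:,2]<.158)];A=np.c_[T[:,:2]-[.47,-.0765],np.ones(len(T))]
print(len(T),np.linalg.lstsq(A,T[:,2],rcond=None)[0], cv2.minAreaRect((P[:,:2]*1000).astype(np.float32)))
E
```

```text
619 [0.12035401 0.12197997 0.14880445 0.15044716 0.15110062 0.1518018 ]
[(np.float64(0.115), np.int64(0)), (np.float64(0.117), np.int64(1)), (np.float64(0.119), np.int64(11)), (np.float64(0.121), np.int64(16)), (np.float64(0.123), np.int64(20)), (np.float64(0.125), np.int64(15)), (np.float64(0.127), np.int64(21)), (np.float64(0.129), np.int64(17)), (np.float64(0.131), np.int64(21)), (np.float64(0.133), np.int64(24)), (np.float64(0.135), np.int64(18)), (np.float64(0.137), np.int64(12)), (np.float64(0.139), np.int64(18)), (np.float64(0.141), np.int64(23)), (np.float64(0.143), np.int64(14)), (np.float64(0.145), np.int64(18)), (np.float64(0.147), np.int64(73)), (np.float64(0.149), np.int64(229)), (np.float64(0.151), np.int64(67)), (np.float64(0.153), np.int64(1)), (np.float64(0.155), np.int64(0)), (np.float64(0.157), np.int64(0)), (np.float64(0.159), np.int64(0)), (np.float64(0.161), np.int64(0))]
370 [-0.00851994 -0.00386763  0.15017989] ((492.7752685546875, -79.62556457519531), (57.694923400878906, 46.37738800048828), 1.9779897928237915)
```

Call:
send_rows:
  moves:
    - [255,0.4,1,0,-1]
    - [255,0.8,2,0,-2]
    - [255,1,2.5,0,-2]
    - [255,1.1,2.8,0,-2]
    - [255,1.1,2.8,0,-2]
    - [255,1.1,2.8,0,-2]
    - [255,1.1,2.8,0,-2]
    - [255,1.1,2.8,0,-2]

```text
time: 34.23
ee_pos: [0.546, 0.1196, 0.1589]
orientation: [3.139, -0.003, -2.032]
contact_force: [-0.6, 0.8, -1.7]
width: 0.0397
```

Call:
send_rows:
  moves:
    - [255,1.1,2.8,0,-2]
    - [255,1.1,2.8,0,-2]
    - [255,1.1,2.8,0,-2]
    - [255,1.1,2.8,0,-2]
    - [255,1,2.4,0,-0.6]
    - [255,0.4,1,0,0]
    - [255,0,0,0,0]
    - [255,0,0,0,0]

```text
time: 34.9
ee_pos: [0.6036, 0.2641, 0.1587]
orientation: [3.14, -0.004, -2.18]
contact_force: [-0.1, 0.2, -0.3]
width: 0.0399
```

Call:
send_rows:
  moves:
    - [255,0,0,0,0]
    - [255,0,0,0,0]

```text
time: 35.07
ee_pos: [0.6039, 0.2631, 0.1603]
orientation: [3.141, -0.001, -2.181]
contact_force: [0.6, 0.6, -0.6]
width: 0.0403
```

Call:
send_rows:
  moves:
    - [255,0.4,0.9,0,0]
    - [255,0.4,0.9,0,0]
    - [255,0,0,-1.5,0]
    - [255,0,0,-1.5,0]
    - [255,0,0,-1.5,0]
    - [255,0,0,-1.5,0]
    - [255,0,0,-1,0]
    - [255,0,0,0,0]

```text
time: 35.73
ee_pos: [0.6113, 0.2821, 0.0878]
orientation: [3.14, -0.004, -2.181]
contact_force: [-0.3, -1.0, -1.6]
width: 0.0398
```

Call:
send_rows:
  moves:
    - [255,0,0,0,0]
    - [255,0,0,0,0]

```text
time: 35.9
ee_pos: [0.6132, 0.283, 0.0916]
orientation: [-3.141, 0.002, -2.18]
contact_force: [0.3, 0.7, -0.3]
width: 0.0397
```

```bash
python3 - <<'E'
from h import *
s=arm.sense();print(s['ee_pos'],s['contact_force'],s['width'])
a=[]
for n in ['scene','top']:
    c=camera(n);o=c['pixels'][:,:,::-1]
    o=o[280:400,370:490] if n=='scene' else o[145:265,135:255]
    a.append(cv2.resize(o,(400,400),interpolation=cv2.INTER_CUBIC))
cv2.imwrite('pics/c2.png',np.hstack(a))
E
```

```text
[0.61318737 0.28303435 0.0915846 ] [ 0.34228081  0.7085863  -0.33756253] 0.03968237840770858
```

View pics/c2.png

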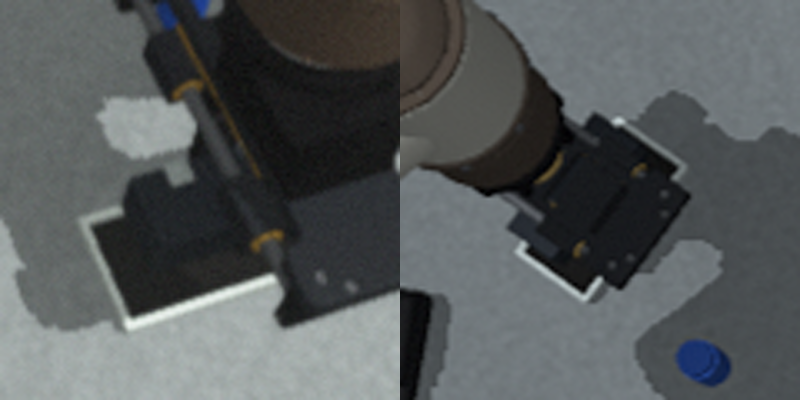

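Call:
send_rows:
  moves:
    - [255,-0.1,-0.2,-1,0]
    - [255,0,0,-1,0]
    - [255,0,0,-0.8,0]
    - [255,0,0,-0.5,0]
    - [255,0,0,-0.3,0]
    - [255,0,0,0,0]
    - [255,0,0,0,0]
    - [255,0,0,0,0]

```text
time: 36.67
ee_pos: [0.6117, 0.2807, 0.0549]
orientation: [-3.141, 0.001, -2.18]
contact_force: [-0.3, 0.2, -0.6]
width: 0.0399
```

```bash
python3 - <<'E'
from h import *
s=arm.sense();print(s['ee_pos'],s['contact_force'],s['width'])
a=[]
for n in ['scene','top']:
    c=camera(n);o=c['pixels'][:,:,::-1]
    o=o[280:400,370:490] if n=='scene' else o[145:265,135:255]
    a.append(cv2.resize(o,(400,400),interpolation=cv2.INTER_CUBIC))
cv2.imwrite('pics/c3.png',np.hstack(a))
E
```

```text
[0.61171913 0.28071763 0.05487183] [-0.30516025  0.24053298 -0.61173048] 0.03986637881295178
```

View pics/c3.png

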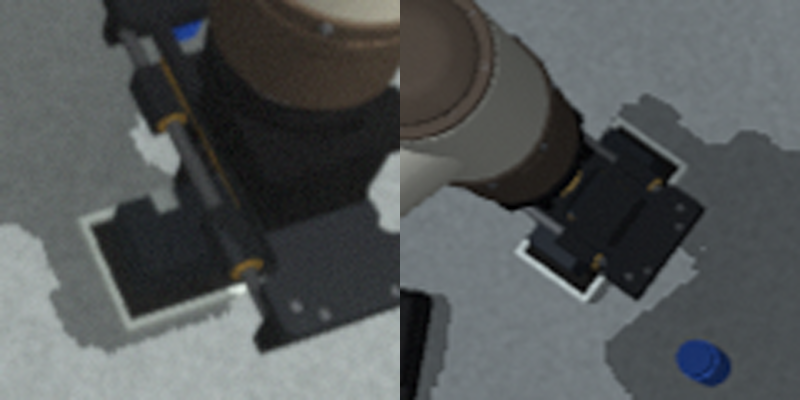

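Call:
send_rows:
  moves:
    - [255,0,0,-0.2,0]
    - [255,0,0,-0.2,0]
    - [255,0,0,-0.1,0]
    - [255,0,0,0,0]
    - [255,0,0,0,0]
    - [255,0,0,0,0]

```text
time: 37.27
ee_pos: [0.6115, 0.2805, 0.0496]
orientation: [-3.142, 0.0, -2.18]
contact_force: [0.0, -0.2, -1.0]
width: 0.0396
```

Call:
send_rows:
  moves:
    - [255,0,0,-0.1,0]
    - [255,0,0,0,0]
    - [255,0,0,0,0]

```text
time: 37.52
ee_pos: [0.6114, 0.2804, 0.0485]
orientation: [3.142, -0.0, -2.18]
contact_force: [-0.2, -0.4, -0.7]
width: 0.0399
```

Call:
send_rows:
  moves:
    - [255,0,0,-0.1,0]
    - [255,0,0,0,0]
    - [255,0,0,0,0]

```text
time: 37.77
ee_pos: [0.6113, 0.2805, 0.0475]
orientation: [3.142, -0.0, -2.18]
contact_force: [0.0, 0.0, -2.0]
width: 0.0397
```

Call:
send_rows:
  moves:
    - [255,0,0,-0.1,0]
    - [255,0,0,0,0]
    - [255,0,0,0,0]

```text
time: 38.02
ee_pos: [0.6114, 0.2804, 0.0465]
orientation: [3.142, -0.0, -2.18]
contact_force: [0.3, 0.0, -1.1]
width: 0.0395
```

Call:
send_rows:
  moves:
    - [255,0,0,-0.1,0]
    - [255,0,0,0,0]
    - [255,0,0,0,0]

```text
time: 38.27
ee_pos: [0.6116, 0.2806, 0.0459]
orientation: [-3.141, 0.0, -2.18]
contact_force: [-0.2, 0.3, 1.0]
width: 0.0401
```

Call:
send_rows:
  moves:
    - [255,0,0,-0.1,0]
    - [255,0,0,0,0]
    - [255,0,0,0,0]

```text
time: 38.52
ee_pos: [0.6116, 0.2806, 0.0458]
orientation: [-3.141, 0.0, -2.18]
contact_force: [-2.6, -0.8, 6.1]
width: 0.0397
```

Contact is clear, so I release and lift.

Call:
send_rows:
  moves:
    - [0,0,0,0,0]
    - [0,0,0,0,0]
    - [0,0,0,0,0]
    - [0,0,0,0,0]
    - [0,0,0,0,0]
    - [0,0,0,0,0]
    - [0,0,0,0,0]

```text
time: 39.1
ee_pos: [0.6114, 0.2805, 0.0444]
orientation: [3.142, -0.0, -2.18]
contact_force: [-0.2, 0.5, -0.1]
width: 0.0787
```

Call:
send_rows:
  moves:
    - [0,0,0,1,0]
    - [0,0,0,2,0]
    - [0,0,0,2,0]
    - [0,0,0,2,0]
    - [0,0,0,2,0]
    - [0,0,0,2,0]
    - [0,0,0,2,0]
    - [0,0,0,2,0]

```text
time: 39.77
ee_pos: [0.6114, 0.2804, 0.1966]
orientation: [-3.141, 0.001, -2.18]
contact_force: [0.2, 0.1, 0.3]
width: 0.0869
```

Call:
send_rows:
  moves:
    - [0,-2,1.5,0,0]
    - [0,-3,2.5,0,0]
    - [0,-3,2.5,0,0]
    - [0,-3,2.5,0,0]
    - [0,-3,2.5,0,0]
    - [0,-3,2.5,0,0]
    - [0,-3,2.5,0,0]
    - [0,-3,2.5,0,0]

```text
time: 40.43
ee_pos: [0.3798, 0.4715, 0.1957]
orientation: [3.141, 0.001, -2.18]
contact_force: [0.5, 0.7, 0.5]
width: 0.0869
```

Call:
send_rows:
  moves:
    - [0,-2,2,0,0]
    - [0,-1,1,0,0]
    - [0,0,0,0,0]
    - [0,0,0,0,0]
    - [0,0,0,0,0]
    - [0,0,0,0,0]

```text
time: 40.93
ee_pos: [0.3524, 0.4995, 0.1947]
orientation: [-3.141, -0.0, -2.182]
contact_force: [0.7, -0.4, -0.1]
width: 0.0873
```

```bash
python3 - <<'E'
from h import *
s=arm.sense();print(s['ee_pos'],s['contact_force'])
for n in ['top','scene']:
    c=camera(n);W=world(c);save(c,'f%s.png'%n)
    for q,p,r,lo,hi in [('jar',(.630,.0955),.04,.074,.09),('vial',(.473,-.273),.03,.07,.085),('bottle cap',(.640,-.108),.04,.082,.098),('bottle',(.640,-.108),.045,.03,.074),('case',(.612,.281),.07,.028,.042),
       ('mouse',(.517,.432),.07,.012,.035)]:
        d=np.hypot(W[...,0]-p[0],W[...,1]-p[1]);m=(d<r)&(W[...,2]>lo)&(W[...,2]<hi)
        x,y=cv2.minAreaRect((W[m][:,:2]*1000).astype(np.float32))[:2]
        print(n,q,m.sum(),'z',np.round(np.median(W[m][:,2]),4),np.round(x,1),np.round(y,1),round(cv2.minAreaRect((W[m][:,:2]*1000).astype(np.float32))[2],1))
E
```

```text
[0.35239179 0.49954147 0.19466147] [ 0.70737992 -0.39289534 -0.09803622]
top jar 360 z 0.0824 [633.1  95.2] [48.5 46.5] 43.6
top vial 100 z 0.0761 [ 474.2 -272.8] [23.1 23.7] 44.3
top bottle cap 202 z 0.0904 [ 641.6 -109. ] [34.2 34.8] 35.3
top bottle 323 z 0.0638 [ 641.8 -108.7] [50.6 50.3] 15.8
top case 729 z 0.0362 [613.4 278.4] [41.8 99.6] 53.9
top mouse 930 z 0.0271 [505.4 429.9] [54.5 99.3] 80.0
scene jar 544 z 0.0814 [631.9  96.8] [48.6 46.5] 36.8
scene vial 78 z 0.0753 [ 471.5 -270.5] [23.2 22.8] 39.8
scene bottle cap 249 z 0.0893 [ 639.6 -106.6] [34.9 35. ] 60.5
scene bottle 606 z 0.0599 [ 640.2 -106.4] [51.4 51. ] 14.5
scene case 1333 z 0.0356 [611.3 280.5] [ 42.2 100.7] 55.3
scene mouse 1627 z 0.0279 [503.5 433.5] [55.  98.7] 82.9
```

View pics/fscene.png

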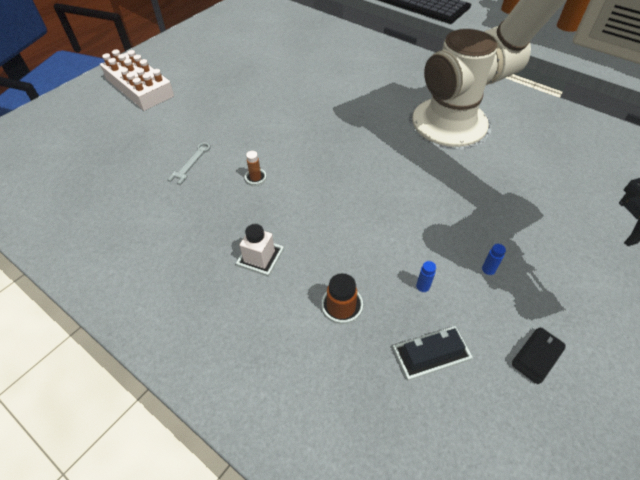

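View pics/ftop.png

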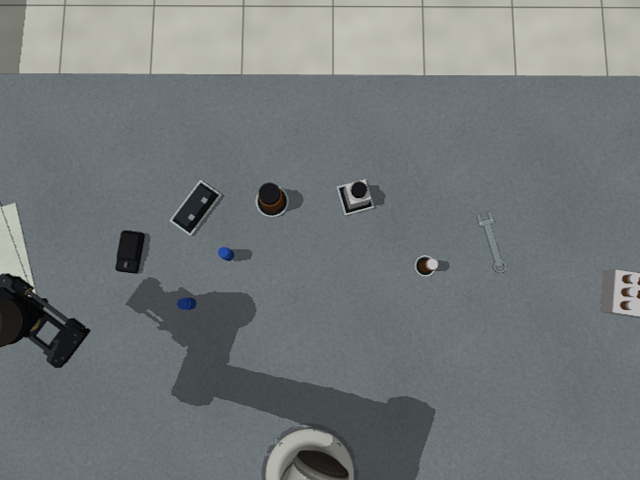

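All four are seated with heights matching floor +4 mm, aligned, and the bystanders have not moved. I hand the job in.

```bash
python3 - <<'E'
from h import *
print(job.job_done())
E
```

```text
the job is handed in; nothing more can be done
None
```

I put the jar, vial, square bottle and case, in that order, into their matching holders and handed the job in at about 41 s. Each was lowered in 1 mm steps until the wrist force showed contact, at most 7.5 N.

- **Seating:** the last pictures from both cameras show all four upright. Their tops are at about 82, 76, 90 and 36 mm, which matches standing on the 4 mm holder floors. Their centres are within about 3 mm of the recess centres.
- **Alignment:** the bottle and the case are within about 1.5° of their recess sides.
- **Left alone:** the mouse, wrench, blue vials and rack look unmoved. I compared these by eye, apart from one final measurement of the mouse.
- **Disagreements:** the two cameras differ by 2–3 mm, which is about the stated calibration. The case was gripped about 7 mm higher than intended because the lift began before the jaws had fully closed. I measured the case level in the grip and allowed for the difference when setting it down.

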